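# Snap a culture tube into the tube reader

## Robot

A 7-joint arm with a two-finger parallel gripper is mounted at the origin on a cart in front of the work surface, level with it; the furniture and walls round the work are solid. World frame = base frame: x ahead of the robot, y to its left, z up, the work surface at z = 0. Lengths are in m, angles in rad, forces in N, time in s.
With the tool pointing down it reaches from about 0.425 to 1.025 m from the base axis. Payload 9.4 kg.
Tool frame: the origin (TCP) lies on the centre line of the jaws, within the pads' length; the fingertips stand 8 mm ahead of it and the grasp point (between the pads) lies 11 mm behind it; y points along the fingers, z is the direction in which the jaws open and shut, and the axes are right-handed (so a half turn about y gives the same grasp; the last joint's range is limited). The gripper opens to 85 mm and grips with 20 to 120 N. Pads are 22 mm wide; open, the fingers measure 114 mm over their backs; the gripper's body (76 mm by 85 mm) begins 54 mm behind the grasp point. The pads swing forward as they close: fully open they stand 13 mm farther back than shut.
Start: joints at [1.239, 0.599, -0.003, 1.599, 0.002, 0.943, -0.08], TCP at [0.183, -0.702, 0.239] pointing down, gripper open.
Joint ranges: [-2.57, 2.57], [-0.35, 1.97], [-1.29, 1.29], [0.11, 2.56], [-1.05, 4.19], [0.11, 1.86], [-2.63, 2.63]. Speed limits (rad/s): [2.22, 2.22, 3.01, 3.01, 3.14, 3.14, 3.14].

## Interface

Orientations are given as a rotation vector (axis times angle).
In Python, from bench import robot gives the robot as it stands. The module is installed in compiled form; this text tells all that it offers.
- The arm moves only by the tool step_arm, never from a script. Its argument "series" is a list of rows, each a list of 7 numbers: the shift along the tool's x, y, z in m, then the turn, a rotation vector about the tool's x, y, z in rad, then the finger opening in m, from 0 to 0.0854. A call has exactly 5 rows; each row is the pose to reach, as a shift and turn from the pose commanded when the call began, along the tool's axes at that moment; what a row does not reach only later rows make up. A row lasts 1/8 s, in which the tool goes at most 62.5 mm and 10.7 degrees, less where a joint would pass 70% of its speed; a pose out of reach is approached as far as the arm can. A call with a gripper value outside its range is refused whole. The fingers move at their own pace and stop on an object; "newtons" is the grip in N (left out, the last holds). Time passes only in rows, so rows that repeat a pose let the fingers close, or fill a call up. It gives the time, the measured TCP pose, the force and the opening at its end, in the units of the state.
- robot.observe(): the state, without advancing time (a new reading comes with each control period).
- robot.grab_frame(name): name is "side" or "top" or "wrist"; returns a dict with "frame" (420x560x3 uint8, red, green, blue), "vertical_fov" (degrees; the focal length in pixels is half the picture's height over the tangent of half this angle, whatever the lens; pixels are square), "cx", "cy" (the principal point, pixels), "extrinsics" (4x4, takes a point from camera to world coordinates); the wrist camera has in their place "T_tool_cam" (4x4, takes a point from camera to tool coordinates, whose origin is the TCP and whose axes are the tool frame's). Camera axes: x right, y down, z forward; pixel columns grow to the right and rows downward; lengths in m; the calibration is good to about 2 mm. The wrist camera is an equidistant fisheye: a pixel r from the principal point sees the ray r / f radians off the axis. A picture is of the moment at which its call begins: read the wrist's pose just before it. There is no depth.
- robot.job_done(): hands the job in, once; it reports no verdict.
The state is a dict: "time": time; "joint_pos": joint angles; "qvel": joint speeds; "joint_torque": joint torques, N m; "position": TCP position; "orientation": TCP orientation; "ft_force": force on the tool from outside, world axes, zero at the start; "ft_torque": the same for the moment, N m; "grip_width": opening from 0.0 (shut) to 1.0 (fully open).
Only numpy, scipy, OpenCV 4.12 (cv2) and the standard library are available. Lean on these libraries where they do the work, as an engineer would, in place of code of your own. Each camera call takes 0.05 s, during which the arm holds its last target.

## Task

Take the amber culture tube from its rest, lay it over the two spring clips of the tube reader with its round end towards the port, and press it down gently until both clips snap around it. Then slide the tube along in the clips, gently, until its round end is fully home against the bottom of the port, and let go. Do not force the glass tube, and leave the other things on the bench where they stand.

Things in the scene. Friction and masses are not known exactly. Their poses are not given: they have to be found in the camera images.
- tube_mid (a point): Amber glass culture tube with a black screw cap, lying level: 160 mm long over all, glass 20 mm in diameter, 45 g nominally. The point is on its axis, half-way along (80 mm from each end). Its x axis runs along the tube and points to the round end; the cap (25 mm diameter, 24 mm long) is at the -x end, from -80 to -56 mm. It starts in the tube rest with its axis about 32 mm above the bench and can be gripped from above at its middle, between the rest's posts.
- tube: The same tube as a body, same origin and axes as tube_mid.
- tube_rest: White tube rest, fixed: base plate 110 x 50 mm, 6 mm thick, with two V posts (8 mm thick, 35 mm high) at x = -42 and +42 mm that carry the tube; between them the tube is free to be gripped. Origin under its centre on the bench, x along the tube it carries (towards the round end), z up.
- reader: Tube reader, fixed: white base 222 x 74 mm, 6 mm thick, with two spring clips on a floating plate (118 x 62 mm, top at z = 34 mm), a port housing at the +x end (60 mm wide, top at z = 89 mm) and a fence at the other end (inner face x = -101 mm, top z = 67 mm). Origin on the bench, midway between the clips; x runs along the tube's seat towards the port, z up.
- seat (a point): On the floating plate, moving with it: point on the axis of the seated tube, midway between the clips, 63 mm above the bench with the plate at the top; x to the port, z up. Clips at x = -36 and +36 mm, 10 mm wide; flared lips 30 mm apart at the top (21 mm above seat), beads 15 mm apart (8 mm above). A tube laid on the lips stops 15 mm above seat; pressed midway, both clips give way together.
- port_end (a point): Centre of the bottom of the port, fixed, 90 mm along x from seat. The port is a round hole, 24 mm in diameter, 18 mm deep, mouth 72 mm from seat. Tube home: its round end touches here, its middle 10 mm past seat. To fit between fence and port housing, the tube is laid down with its middle 9 to 20 mm before seat (x = -20 to -9 mm) and slid 20 to 30 mm once in the clips and the plate up.
- cradle (a joint): How far the floating plate with the clips is pressed down on its springs, m: 0 at the top, where the springs return it, 0.021 at its lower stop. The clips give way only after the plate has sunk 10 to 20 mm, depending on friction; once they snap, the resistance drops at once and the plate comes up. Pressing on at the lower stop strains the tube.
- vial_1: Bystander, to be left alone: small capped vial, 22 mm diameter, 44 mm high; origin at its underside.
- vial_2: Bystander, to be left alone: small capped vial, 22 mm diameter, 44 mm high; origin at its underside.
- beaker_50: Bystander, to be left alone: small glass beaker, 51 mm wide, 56 mm high; origin at its underside.

How it is judged:
By the outcome, as a careful person would: the job done as asked, in the order asked, and still so for the second after the job is handed in, with the robot touching nothing.
It also fails if it takes over 70 s, if anything falls off the work surface, if the arm or the gripper's body presses on something with over 40 N, if the wrist force passes 120 N, or if a joint passes its speed limit or range.

## Working session

There is one attempt and no reset: what is moved stays moved. The work goes in short steps, Python scripts to look and compute and a tool call to move; the robot and the scene stay as the last step left them, time stands still between calls to the robot, and variables do not carry over. Pictures are saved under pics/ and viewed, and the job is handed in when it is done.

Besides the shell and the picture viewer there is one more tool, called after "Request:" by a JSON object that holds its "api" and its "payload", one argument or row to a line. step_arm: Moves the arm, as the interface text tells. Its arguments: {"type":"object","properties":{"series":{"type":"array"},"newtons":{"type":"number"}},"required":["series"]}

```bash
mkdir -p pics; python3 - <<'E'
from bench import robot
import cv2,numpy as np
s=robot.observe();print({k:np.round(v,4) for k,v in s.items()})
for n in ["side","top","wrist"]:
    f=robot.grab_frame(n);cv2.imwrite(f"pics/{n}0.png",f["frame"][:,:,::-1])
    print(n,f["vertical_fov"],f["cx"],f["cy"],np.round(f.get("extrinsics",f.get("T_tool_cam")),4).tolist())
E
```

```text
{'time': np.float64(0.0), 'joint_pos': array([ 1.2392,  0.6001, -0.0025,  1.6001,  0.0018,  0.9429, -0.0798]), 'qvel': array([ 0.0008, -0.0001, -0.0007,  0.0003, -0.0021, -0.0008, -0.0001]), 'joint_torque': array([-5.00000e-04, -7.76433e+01,  1.56470e+00, -2.58008e+01,
        1.24000e-02,  9.10000e-03, -0.00000e+00]), 'position': array([ 0.1826, -0.7011,  0.2384]), 'orientation': array([-0.2677,  2.0874, -2.0841]), 'ft_force': array([ 0.6644,  0.0404, -0.3101]), 'ft_torque': array([-0.0164, -0.0301,  0.01  ]), 'grip_width': np.float64(0.9974)}
side 46.4540745928525 281.1630198826174 209.8773295584317 [[0.9965, -0.0393, 0.0737, 0.4702], [-0.0834, -0.4202, 0.9036, -0.8052], [-0.0045, -0.9066, -0.422, 0.4742], [0.0, 0.0, 0.0, 1.0]]
top 49.172637181979205 282.45964551523195 208.23703167672573 [[-0.0066, -0.9965, 0.0836, 0.4633], [-0.9999, 0.0073, 0.0083, 0.0353], [-0.0088, -0.0835, -0.9965, 1.1738], [0.0, 0.0, 0.0, 1.0]]
wrist 65.70646984690485 282.47928885762997 207.50204305238603 [[0.0008, 0.9488, 0.3158, -0.0808], [-0.0, -0.3158, 0.9488, -0.1355], [1.0, -0.0008, -0.0002, 0.0013], [0.0, 0.0, 0.0, 1.0]]
```

View pics/side0.png

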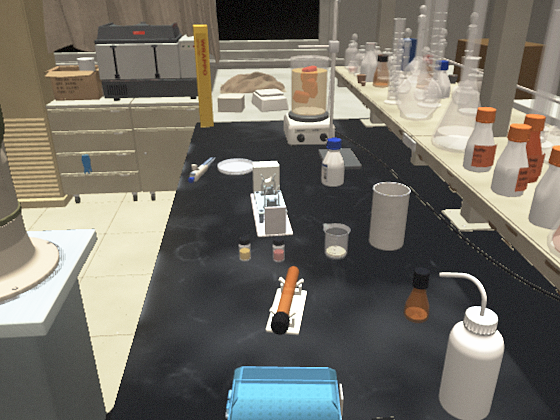

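View pics/top0.png

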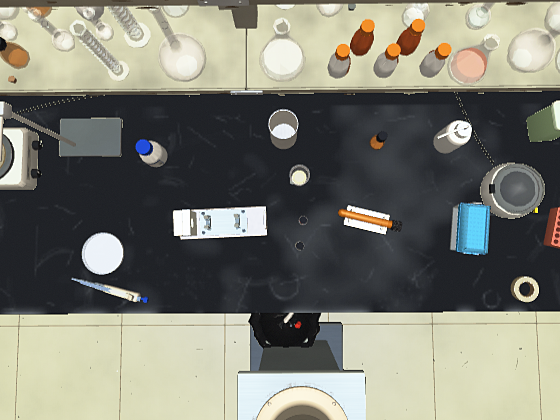

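View pics/wrist0.png

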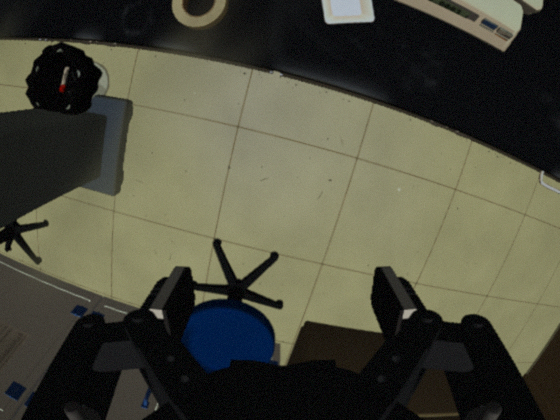

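Both views show the tube with its cap toward -y (top ~370,218) and the reader with its port at the +y end (top ~220,222). Next I'll enlarge these areas for measurement.

```bash
cat > h.py <<'E'
import numpy as np,cv2
from scipy.spatial.transform import Rotation as R
def ray(f,u,v,T=None):
    F=f["frame"].shape[0]/2/np.tan(np.radians(f["vertical_fov"]/2))
    a,b=(u-f["cx"])/F,(v-f["cy"])/F
    if T is None: T=f["extrinsics"];d=np.array([a,b,1.])
    else:
        r=np.hypot(a,b);d=np.array([a/r*np.sin(r),b/r*np.sin(r),np.cos(r)])
    d=T[:3,:3]@d
    return T[:3,3],d/np.linalg.norm(d)
def plane(o,d,z): return o+d*(z-o[2])/d[2]
def tri(rs):
    A=sum(np.eye(3)-np.outer(d,d) for o,d in rs);b=sum((np.eye(3)-np.outer(d,d))@o for o,d in rs)
    p=np.linalg.solve(A,b);return p,[np.linalg.norm(np.cross(p-o,d)) for o,d in rs]
def wT(s,f):
    T=np.eye(4);T[:3,:3]=R.from_rotvec(s["orientation"]).as_matrix();T[:3,3]=s["position"];return T@f["T_tool_cam"]
def proj(f,p,T=None):
    F=f["frame"].shape[0]/2/np.tan(np.radians(f["vertical_fov"]/2))
    Tm=f["extrinsics"] if T is None else T
    q=Tm[:3,:3].T@(np.asarray(p)-Tm[:3,3])
    if T is None: return f["cx"]+F*q[0]/q[2],f["cy"]+F*q[1]/q[2]
    th=np.arctan2(np.hypot(q[0],q[1]),q[2]);n=np.hypot(q[0],q[1]);return f["cx"]+F*th*q[0]/n,f["cy"]+F*th*q[1]/n
E
python3 - <<'E'
from h import *
from bench import robot
s=robot.observe();print(R.from_rotvec(s["orientation"]).as_matrix().round(3))
fr={n:robot.grab_frame(n) for n in("top","side")}
for n,(x0,y0,w,h) in {"top":(320,180,100,75),"side":(250,250,80,90)}.items():
    f=fr[n];hsv=cv2.cvtColor(f["frame"],cv2.COLOR_RGB2HSV)
    m=cv2.inRange(hsv,(4,130,60),(22,255,255));k=np.zeros_like(m);k[y0:y0+h,x0:x0+w]=m[y0:y0+h,x0:x0+w]
    c=max(cv2.findContours(k,0,1)[0],key=cv2.contourArea);print(n,cv2.contourArea(c),cv2.minAreaRect(c),cv2.boundingRect(c))
a=fr["top"]["frame"][190:255,160:280];b=fr["side"]["frame"][150:245,235:305]
c=fr["top"]["frame"][190:250,325:415];d=fr["side"]["frame"][255:340,255:320]
for n,i,k in(("rt",a,6),("rs",b,6),("tt",c,8),("ts",d,7)): cv2.imwrite(f"pics/{n}.png",cv2.resize(i,None,fx=k,fy=k,interpolation=2)[:,:,::-1])
E
```

```text
[[-0.968 -0.     0.252]
 [-0.252  0.001 -0.968]
 [ 0.    -1.    -0.001]]
top 325.5 ((364.7353210449219, 218.05885314941406), (55.298118591308594, 8.00367546081543), 14.03624439239502) (338, 209, 55, 19)
side 483.5 ((288.2511291503906, 289.578857421875), (11.677257537841797, 49.03341293334961), 14.420774459838867) (277, 266, 22, 49)
```

View pics/rt.png

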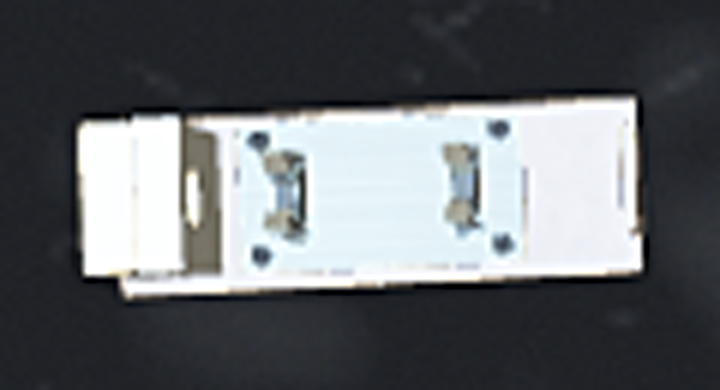

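View pics/rs.png

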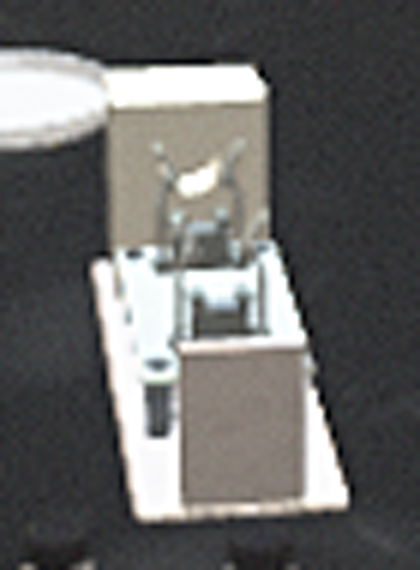

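View pics/tt.png

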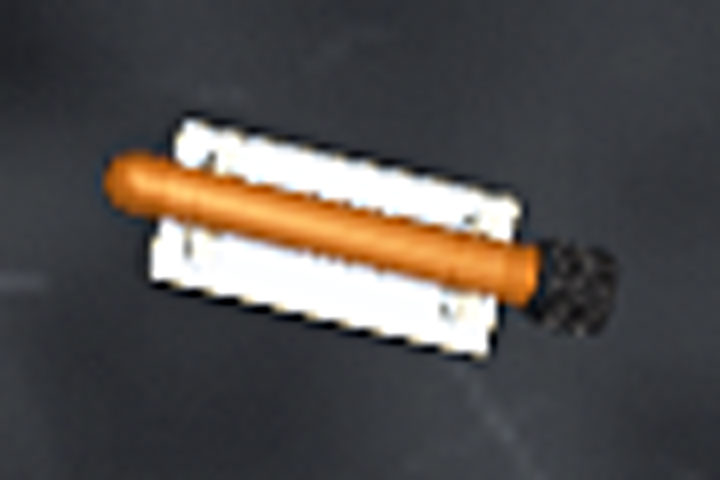

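View pics/ts.png

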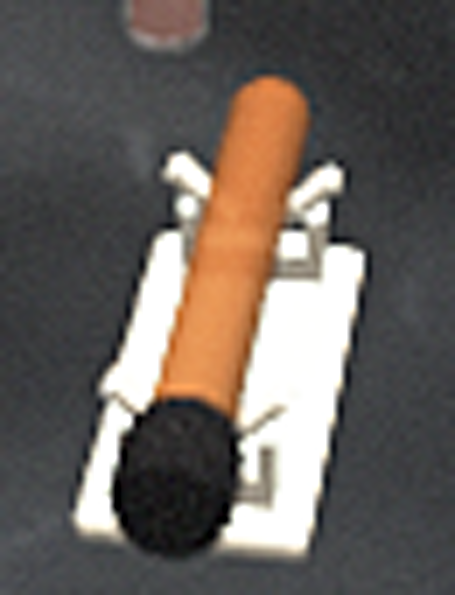

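```bash
python3 - <<'E'
from h import *
from bench import robot
fr={n:robot.grab_frame(n) for n in("top","side")}
T,S=fr["top"],fr["side"]
# tube axis line as intersection of two view planes, centreline pts
def pl(f,a,b):
    o,d=ray(f,*a);_,e=ray(f,*b);n=np.cross(d,e);n/=np.linalg.norm(n);return n,n@o
n1,c1=pl(T,(325+105/8,190+183/8),(325+537/8,190+273/8))
n2,c2=pl(S,(255+271/7,255+100/7),(255+201/7,255+380/7))
d=np.cross(n1,n2);d/=np.linalg.norm(d);d*=np.sign(d[1])
p=np.linalg.lstsq(np.array([n1,n2,d]),np.array([c1,c2,0]),rcond=None)[0]
print("axis dir",d.round(3),"yaw",np.degrees(np.arctan2(d[1],d[0])))
def near(f,u,v):
    o,r=ray(f,u,v);A=np.array([d,-r]).T;t=np.linalg.lstsq(A,o-p,rcond=None)[0];return p+t[0]*d
tip=near(T,325+105/8,190+183/8);bd=near(T,325+537/8,190+273/8);ce=near(T,325+613/8,190+290/8)
print(tip.round(4),bd.round(4),ce.round(4),np.linalg.norm(tip-bd),np.linalg.norm(tip-ce)); print("mid",(tip-0.08*d).round(4),(bd+.056*d).round(4))
g=lambda u,v,z:plane(*ray(T,160+u/6,190+v/6),z).round(4)
print("screws34",[g(*q,.034) for q in((258,140),(260,256),(499,128),(502,243))])
print("base6",[g(*q,.006) for q in((636,98),(642,272),(127,297))])
print("clips lips .084",[g(*q,.084) for q in((282,155),(287,235),(458,148),(462,228))])
print("housing89",[g(*q,.089) for q in((80,121),(85,275),(182,116),(184,274))])
E
```

```text
axis dir [ 0.219  0.972 -0.083] yaw 77.30126839740426
[ 0.5473 -0.0952  0.0209] [ 0.5175 -0.2274  0.0322] [ 0.5123 -0.2504  0.0341] 0.1360270400593365 0.1596718366036008
mid [ 0.5297 -0.1729  0.0275] [ 0.5297 -0.173   0.0275]
screws34 [array([0.5476, 0.243 , 0.034 ]), array([0.4994, 0.2417, 0.034 ]), array([0.5519, 0.1427, 0.034 ]), array([0.5041, 0.1414, 0.034 ])]
base6 [array([0.5664, 0.087 , 0.006 ]), array([0.4924, 0.0847, 0.006 ]), array([0.4833, 0.3032, 0.006 ])]
clips lips .084 [array([0.5378, 0.2242, 0.084 ]), array([0.5061, 0.222 , 0.084 ]), array([0.5401, 0.1543, 0.084 ]), array([0.5084, 0.1526, 0.084 ])]
housing89 [array([0.5516, 0.3036, 0.089 ]), array([0.4907, 0.3008, 0.089 ]), array([0.5533, 0.2631, 0.089 ]), array([0.4908, 0.2617, 0.089 ])]
```

Request:
{"api": "step_arm", "payload": {
  "series": [
    [-0.04,0,-0.037,0,-0.1,0,0.0854],
    [-0.08,0,-0.073,0,-0.2,0,0.0854],
    [-0.12,0,-0.11,0,-0.3,0,0.0854],
    [-0.16,0,-0.147,0,-0.4,0,0.0854],
    [-0.2,0,-0.184,0,-0.5,0,0.0854]
  ]
}}

```text
time: 0.98
position: [0.3307, -0.4717, 0.2395]
orientation: [-0.708, 1.777, -1.778]
ft_force: [0.9, -0.2, 0.2]
grip_width: 1.001
```

Request:
{"api": "step_arm", "payload": {
  "series": [
    [-0.06,0,-0.014,0,-0.12,0,0.0854],
    [-0.12,0,-0.03,0,-0.24,0,0.0854],
    [-0.18,0,-0.044,0,-0.36,0,0.0854],
    [-0.24,0,-0.058,0,-0.48,0,0.0854],
    [-0.3,0,-0.073,0,-0.59,0,0.0854]
  ]
}}

```text
time: 1.6
position: [0.4994, -0.2128, 0.2396]
orientation: [-1.095, 1.37, -1.372]
ft_force: [0.8, 0.1, 0.6]
grip_width: 1.004
```

```bash
cat > w.py <<'E'
import sys
from h import *
from bench import robot
s=robot.observe();f=robot.grab_frame("wrist");n=sys.argv[1]
cv2.imwrite(f"pics/{n}.png",f["frame"][:,:,::-1])
import pickle;pickle.dump((s,f),open(f"{n}.pkl","wb"))
M=R.from_rotvec(s["orientation"]).as_matrix();print(s["time"],s["position"].round(4),"x yaw",np.degrees(np.arctan2(M[1,0],M[0,0])).round(2),"ydown",M[:,1].round(4),s["ft_force"].round(2),s["grip_width"].round(3),np.abs(s["qvel"]).max())
E
python3 w.py w1
```

```text
Traceback (most recent call last):
  File "w.py", line 7, in <module>
    M=R.from_rotvec(s["orientation"]).as_matrix();print(s["time"],s["position"].round(4),"x yaw",np.degrees(np.arctan2(M[1,0],M[0,0])).round(2),"ydown",M[:,1].round(4),s["ft_force"].round(2),s["grip_width"].round(3),np.abs(s["qvel"]).max())
                                                                                                                                                                                               ^^^^^^^^^^^^^^^^^^^^^
AttributeError: 'float' object has no attribute 'round'
```

View pics/w1.png

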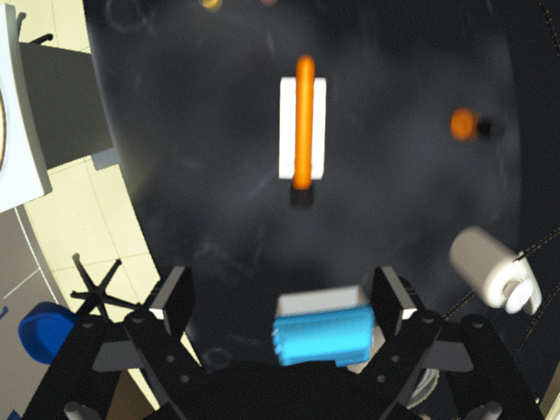

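Request:
{"api": "step_arm", "payload": {
  "series": [
    [-0.03,0,0.011,0,0,0,0.0854],
    [-0.061,0.02,0.021,0,0,0,0.0854],
    [-0.061,0.04,0.021,0,0,0,0.0854],
    [-0.061,0.04,0.021,0,0,0,0.0854],
    [-0.061,0.04,0.021,0,0,0,0.0854]
  ]
}}

```text
time: 2.28
position: [0.5326, -0.1603, 0.1998]
orientation: [-1.093, 1.374, -1.375]
ft_force: [-0.4, -0.1, 0.2]
grip_width: 0.999
```

```bash
sed -i 's/s\["grip_width"\].round(3)/s["grip_width"]/' w.py; python3 w.py w2
```

```text
2.275 [ 0.5326 -0.1603  0.1998] x yaw -103.0 ydown [ 3.e-04 -3.e-04 -1.e+00] [-0.35 -0.1   0.19] 0.9986049950017301 0.009863072876895586
```

View pics/w2.png

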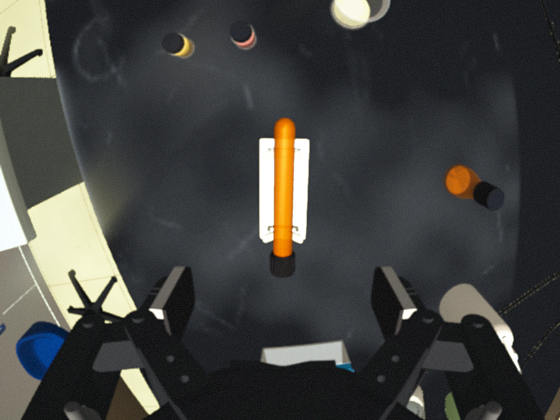

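```bash
cat > tube.py <<'E'
from h import *
import pickle,sys
def feats(n,box):
    s,f=pickle.load(open(n+".pkl","rb"));x0,y0,x1,y1=box
    hsv=cv2.cvtColor(f["frame"],cv2.COLOR_RGB2HSV);m=cv2.inRange(hsv,(4,130,60),(22,255,255))
    k=np.zeros_like(m);k[y0:y1,x0:x1]=m[y0:y1,x0:x1];rows=np.where(k.sum(1)>255*3)[0]
    cen={r:np.where(k[r])[0].mean() for r in rows};w=np.median([k[r].sum()/255 for r in rows])
    a,b=rows[0],rows[-1];p=np.polyfit([*cen][8:-8],[*cen.values()][8:-8],1)
    return s,f,wT(s,f),(np.polyval(p,a),a-.3),(np.polyval(p,b),b+.7),w
if __name__=="__main__":
    from bench import robot
    T=robot.grab_frame("top")
    rs={0:[],1:[]};tp=[(338.1,212.8),(392.1,224.1)]
    for n in sys.argv[1:]:
        s,f,W,a,b,w=feats(n,(240,80,330,265));print(n,a,b,w)
        for i,q in enumerate((a,b)):
            rs[i].append(ray(f,*q,W)); print("  z.032",plane(*rs[i][-1],.032).round(4))
    for i in(0,1): print("tri wrist",tri(rs[i])[0].round(4) if len(rs[i])>1 else 0,"with top",*[np.round(x,4) for x in tri(rs[i]+[ray(T,*tp[i])])])
E
python3 tube.py w2
```

```text
w2 (np.float64(284.5065161290322), np.float64(117.7)) (np.float64(282.008764006791), np.float64(257.7)) 19.0
  z.032 [ 0.5495 -0.0963  0.032 ]
  z.032 [ 0.5151 -0.2346  0.032 ]
tri wrist 0 with top [ 0.5493 -0.098  -0.0045] [0. 0.]
tri wrist 0 with top [ 0.5171 -0.2225  0.0551] [0.0008 0.0008]
```

Request:
{"api": "step_arm", "payload": {
  "series": [
    [0.015,0.02,0,0,0,0,0.0854],
    [0.03,0.04,0,0,0,0,0.0854],
    [0.05,0.06,0,0,0,0,0.0854],
    [0.05,0.06,0,0,0,0,0.0854],
    [0.05,0.06,0,0,0,0,0.0854]
  ]
}}

```text
time: 3.0
position: [0.5219, -0.208, 0.1402]
orientation: [-1.093, 1.373, -1.374]
ft_force: [0.6, -0.3, 0.6]
grip_width: 1.004
```

```bash
python3 w.py w3
```

```text
3.0 [ 0.5219 -0.208   0.1402] x yaw -102.95 ydown [ 1.2e-03  1.0e-04 -1.0e+00] [ 0.61 -0.26  0.57] 1.0044815732051673 0.010417858367378633
```

View pics/w3.png

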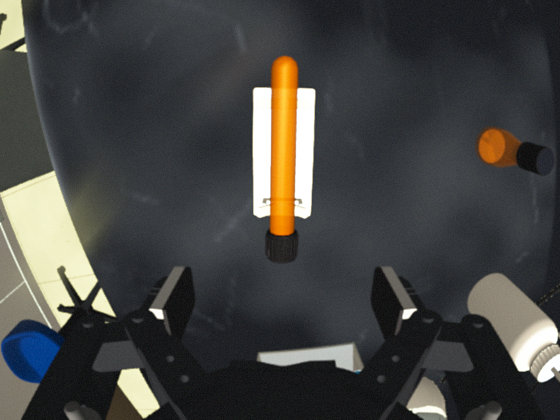

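```bash
sed -i 's/(240,80,330,265)/(240,40,330,265)/' tube.py; python3 tube.py w2 w3; python3 - <<'E'
from tube import *
for n in("w2","w3"):
    s,f,W,a,b,w=feats(n,(240,40,330,265))
    hsv=cv2.cvtColor(f["frame"],cv2.COLOR_RGB2HSV);c=int(a[0])
    print(n,[tuple(hsv[r,c]) for r in range(int(b[1])-8,int(b[1])+24,2)])
E
```

```text
w2 (np.float64(284.5065161290322), np.float64(117.7)) (np.float64(282.008764006791), np.float64(257.7)) 19.0
  z.032 [ 0.5495 -0.0963  0.032 ]
  z.032 [ 0.5151 -0.2346  0.032 ]
w3 (np.float64(284.46155136220597), np.float64(55.7)) (np.float64(281.5076100022335), np.float64(235.7)) 24.0
  z.032 [ 0.5497 -0.0958  0.032 ]
  z.032 [ 0.5158 -0.2327  0.032 ]
tri wrist [ 0.5496 -0.0962  0.0349] with top [ 0.5489 -0.0954  0.0242] [0.0014 0.0013 0.0018]
tri wrist [ 0.5181 -0.2226  0.0559] with top [ 0.5174 -0.2229  0.0546] [0.0005 0.0007 0.0012]
w2 [(np.uint8(16), np.uint8(255), np.uint8(241)), (np.uint8(16), np.uint8(255), np.uint8(241)), (np.uint8(16), np.uint8(255), np.uint8(241)), (np.uint8(16), np.uint8(255), np.uint8(239)), (np.uint8(8), np.uint8(167), np.uint8(96)), (np.uint8(120), np.uint8(6), np.uint8(42)), (np.uint8(0), np.uint8(19), np.uint8(40)), (np.uint8(165), np.uint8(15), np.uint8(34)), (np.uint8(10), np.uint8(20), np.uint8(38)), (np.uint8(23), np.uint8(27), np.uint8(38)), (np.uint8(53), np.uint8(24), np.uint8(42)), (np.uint8(15), np.uint8(44), np.uint8(35)), (np.uint8(158), n
[... 173 characters left out ...]
t8(16), np.uint8(255), np.uint8(242)), (np.uint8(16), np.uint8(255), np.uint8(241)), (np.uint8(16), np.uint8(255), np.uint8(241)), (np.uint8(16), np.uint8(255), np.uint8(242)), (np.uint8(13), np.uint8(242), np.uint8(135)), (np.uint8(0), np.uint8(0), np.uint8(49)), (np.uint8(23), np.uint8(24), np.uint8(42)), (np.uint8(0), np.uint8(36), np.uint8(42)), (np.uint8(0), np.uint8(21), np.uint8(49)), (np.uint8(19), np.uint8(41), np.uint8(50)), (np.uint8(165), np.uint8(13), np.uint8(40)), (np.uint8(10), np.uint8(20), np.uint8(39)), (np.uint8(0), np.uint8(7), np.uint8(35)), (np.uint8(24), np.uint8(29), np.uint8(44)), (np.uint8(30), np.uint8(7), np.uint8(36)), (np.uint8(18), np.uint8(34), np.uint8(37))]
```

Request:
{"api": "step_arm", "payload": {
  "series": [
    [-0.03,0.01,0.001,0,0.008,0,0.0854],
    [-0.05,0.04,0.001,0,0.015,0,0.0854],
    [-0.05,0.08,0.001,0,0.015,0,0.0854],
    [-0.05,0.11,0.001,0,0.015,0,0.0854],
    [-0.05,0.119,0.001,0,0.015,0,0.0854]
  ]
}}

```text
time: 3.72
position: [0.5334, -0.1589, 0.0194]
orientation: [-1.087, 1.385, -1.383]
ft_force: [-0.7, -0.4, 1.1]
grip_width: 1.0
```

```bash
python3 w.py w4
```

```text
3.725 [ 0.5334 -0.1589  0.0194] x yaw -103.73 ydown [-1.3e-03  4.0e-04 -1.0e+00] [-0.75 -0.36  1.14] 1.000432465546029 0.13093185147124084
```

View pics/w4.png

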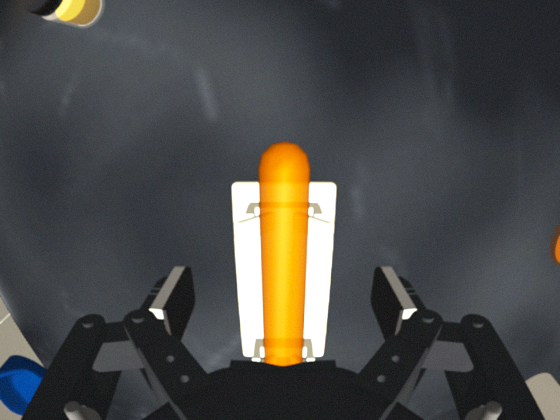

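Request:
{"api": "step_arm", "payload": {
  "series": [
    [0,0,0.001,0,0,0,0.05],
    [0,0,0.001,0,0,0,0.03],
    [0,0,0.001,0,0,0,0.015],
    [0,0,0.001,0,0,0,0.01],
    [0,0,0.001,0,0,0,0.01]
  ],
  "newtons": 40
}}

```text
time: 4.4
position: [0.5336, -0.1601, 0.0209]
orientation: [-1.086, 1.385, -1.384]
ft_force: [-3.3, 1.3, 8.0]
grip_width: 0.22
```

```bash
python3 w.py w5
```

```text
4.4 [ 0.5336 -0.1601  0.0209] x yaw -103.83 ydown [-1.2e-03 -2.0e-04 -1.0e+00] [-3.28  1.29  8.  ] 0.21996869847892447 0.0012578046103836201
```

View pics/w5.png

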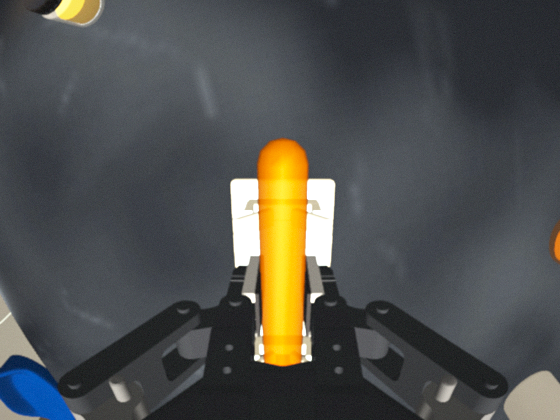

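Request:
{"api": "step_arm", "payload": {
  "series": [
    [0,-0.01,0.0,0,0,0,0.01],
    [0,-0.04,0.0,0,0,0,0.01],
    [0,-0.08,0.0,0,0,0,0.01],
    [0,-0.11,0.0,0,0,0,0.01],
    [0,-0.13,0.0,0,0,0,0.01]
  ]
}}

```text
time: 5.08
position: [0.5349, -0.1604, 0.1526]
orientation: [-1.084, 1.383, -1.386]
ft_force: [0.1, -0.2, -0.7]
grip_width: 0.215
```

```bash
python3 w.py w6; python3 - <<'E'
from tube import *
for n in("w4","w5","w6"):
    s,f,W,a,b,w=feats(n,(230,120,330,380))
    o,d=ray(f,*a,W);z=s["position"][2]+.011
    p=plane(o,d,z);M=R.from_rotvec(s["orientation"]).as_matrix()
    print(n,a,b,w,"tip world",p.round(4),"tip in tool",(M.T@(p-s["position"])).round(4))
E
```

```text
5.075 [ 0.5349 -0.1604  0.1526] x yaw -103.82 ydown [ 2.2e-03 -6.0e-04 -1.0e+00] [ 0.13 -0.16 -0.74] 0.21545872973733335 0.3389541363340388
w4 (np.float64(283.3739687198861), np.float64(141.7)) (np.float64(283.8100855139724), np.float64(366.7)) 28.0 tip world [ 0.5497 -0.0962  0.0304] tip in tool [-0.0648 -0.011   0.0009]
w5 (np.float64(281.42484378709895), np.float64(137.7)) (np.float64(282.4070594400246), np.float64(366.7)) 20.0 tip world [ 0.5496 -0.0958  0.0319] tip in tool [-0.0663 -0.011   0.0001]
w6 (np.float64(282.7937046494401), np.float64(137.7)) (np.float64(282.2747952779247), np.float64(366.7)) 46.0 tip world [ 0.5513 -0.0961  0.1636] tip in tool [-0.0663 -0.011   0.0007]
```

View pics/w6.png

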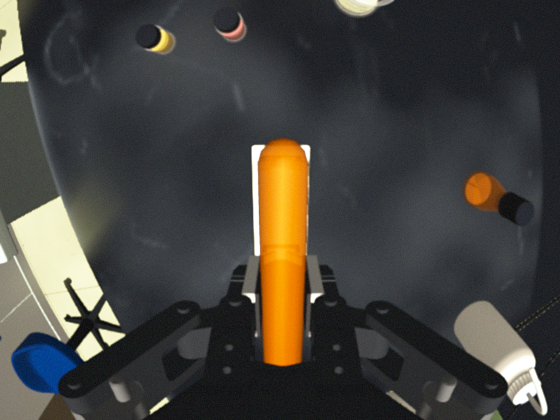

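Request:
{"api": "step_arm", "payload": {
  "series": [
    [-0.05,-0.01,-0.015,0,-0.07,0,0.01],
    [-0.1,-0.02,-0.03,0,-0.14,0,0.01],
    [-0.15,-0.03,-0.046,0,-0.21,0,0.01],
    [-0.201,-0.04,-0.062,0,-0.27,0,0.01],
    [-0.201,-0.04,-0.062,0,-0.27,0,0.01]
  ]
}}

```text
time: 5.75
position: [0.5223, 0.0546, 0.1914]
orientation: [-1.223, 1.182, -1.182]
ft_force: [-0.6, -0.7, -0.2]
grip_width: 0.22
```

```bash
python3 w.py w7
```

```text
5.75 [0.5223 0.0546 0.1914] x yaw -87.91 ydown [ 0.0022  0.0022 -1.    ] [-0.57 -0.73 -0.23] 0.22018527876208013 0.0691743115884102
```

View pics/w7.png

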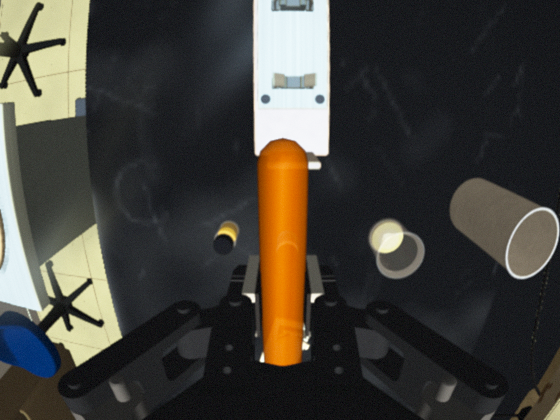

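Request:
{"api": "step_arm", "payload": {
  "series": [
    [-0.03,-0.005,0,0,0,0,0.01],
    [-0.06,-0.01,0,0,0,0,0.01],
    [-0.06,-0.01,0,0,0,0,0.01],
    [-0.06,-0.01,0,0,0,0,0.01],
    [-0.06,-0.01,0,0,0,0,0.01]
  ]
}}

```text
time: 6.42
position: [0.5205, 0.1082, 0.1999]
orientation: [-1.223, 1.19, -1.19]
ft_force: [-0.3, 0.4, -0.5]
grip_width: 0.222
```

```bash
python3 w.py w8; python3 -c "
import cv2
a=cv2.imread('pics/w7.png')[0:160,240:345];b=cv2.imread('pics/w8.png')[0:200,225:355]
cv2.imwrite('pics/w7z.png',cv2.resize(a,None,fx=3.7,fy=3.7,interpolation=2));cv2.imwrite('pics/w8z.png',cv2.resize(b,None,fx=3,fy=3,interpolation=2))"
```

```text
6.425 [0.5205 0.1082 0.1999] x yaw -88.46 ydown [-6.e-04 -8.e-04 -1.e+00] [-0.27  0.41 -0.46] 0.22209812925946756 0.0033567075426148433
```

View pics/w7z.png

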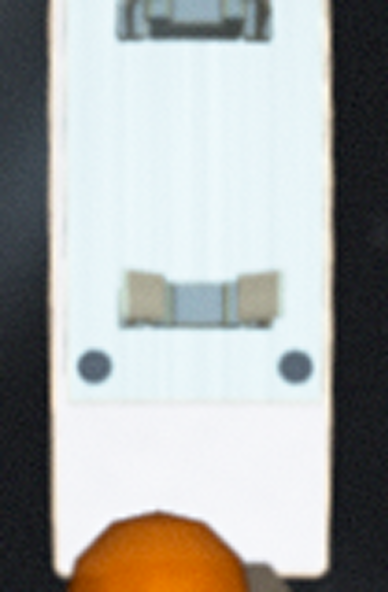

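View pics/w8z.png

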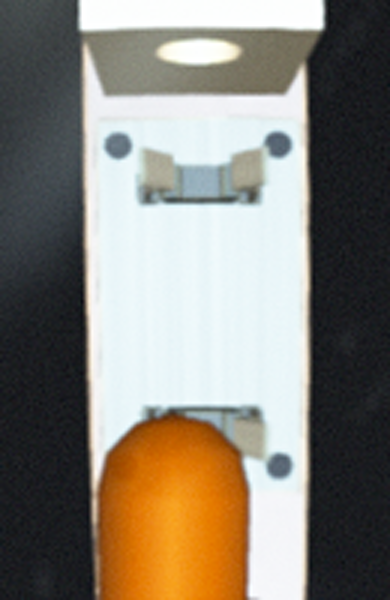

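View pics/w8.png

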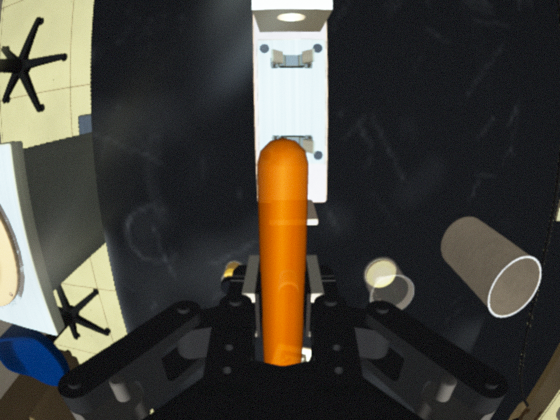

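```bash
python3 - <<'E'
from h import *
import pickle
from bench import robot
D={n:pickle.load(open(n+".pkl","rb")) for n in("w7","w8")}
Z={"w7":(3.7,240),"w8":(3,225)}
T=robot.grab_frame("top")
def r(n,u,v):
    s,f=D[n];k,o=Z[n];return ray(f,(u+.5)/k-.5+o,(v+.5)/k-.5,wT(s,f))
rt=lambda u,v:ray(T,(u+.5)/6-.5+160,(v+.5)/6-.5+190)
print("near R screw tri",tri([r("w7",295,367),r("w8",279,466)]), tri([r("w7",295,367),r("w8",279,466),rt(499,128)]))
for n,l in(("w7",[(95,367),(295,367)]),("w8",[(118,145),(278,145),(279,466)])): print(n,"screws",[plane(*r(n,*q),.035).round(4) for q in l])
print("near lips w7 z.084",[plane(*r("w7",*q),.084).round(4) for q in((122,297),(279,297))])
print("far lips w8",[plane(*r("w8",*q),.084).round(4) for q in((142,170),(265,170))])
print("near lip R w8",plane(*r("w8",266,437),.084).round(4), "tri lipR",tri([r("w7",279,297),r("w8",266,437)]))
o,d=r("w8",198,51);print("port mouth centre at y .262", (o+d*(.262-o[1])/d[1]).round(4))
print("housing edge",[ (lambda p:p.round(4))(plane(*r("w8",*q),.089)) for q in((80,30),(325,28))])
print("port top view? housing front",[plane(*rt(*q),.089).round(4) for q in((182,116),(184,274))])
E
```

```text
near R screw tri (array([0.55246093, 0.14011361, 0.0324939 ]), [np.float64(4.897251449596606e-05), np.float64(4.897251449577894e-05)]) (array([0.55148622, 0.14151831, 0.04410501]), [np.float64(0.001698807250744615), np.float64(0.00048446931450829025), np.float64(0.0014084453371381138)])
w7 screws [array([0.5044, 0.138 , 0.035 ]), array([0.5521, 0.1401, 0.035 ])]
w8 screws [array([0.5001, 0.2389, 0.035 ]), array([0.5482, 0.2405, 0.035 ]), array([0.5522, 0.1405, 0.035 ])]
near lips w7 z.084 [array([0.5118, 0.1516, 0.084 ]), array([0.5429, 0.153 , 0.084 ])]
far lips w8 [array([0.5094, 0.224 , 0.084 ]), array([0.5403, 0.2251, 0.084 ])]
near lip R w8 [0.543  0.1557 0.084 ] tri lipR (array([0.54421034, 0.15404198, 0.07086259]), [np.float64(9.347245569759332e-05), np.float64(9.347245569775967e-05)])
port mouth centre at y .262 [0.523  0.262  0.0633]
housing edge [array([0.4932, 0.2604, 0.089 ]), array([0.5541, 0.2633, 0.089 ])]
port top view? housing front [array([0.5543, 0.2641, 0.089 ]), array([0.4918, 0.2627, 0.089 ])]
```

Request:
{"api": "step_arm", "payload": {
  "series": [
    [-0.03,0,0.003,0,-0.005,0,0.01],
    [-0.06,0,0.006,0,-0.0115,0,0.01],
    [-0.0806,0.03,0.0075,0,-0.0115,0,0.01],
    [-0.0806,0.07,0.0075,0,-0.0115,0,0.01],
    [-0.0806,0.1,0.0075,0,-0.0115,0,0.01]
  ]
}}

```text
time: 7.15
position: [0.5254, 0.1903, 0.0988]
orientation: [-1.229, 1.18, -1.179]
ft_force: [-0.1, -0.1, -0.2]
grip_width: 0.219
```

```bash
python3 w.py w9; python3 - <<'E'
from bench import robot
import cv2
for n,(x,y,w,h,k) in{"top":(160,180,130,75,6),"side":(225,130,100,110,5)}.items():
    f=robot.grab_frame(n)["frame"][y:y+h,x:x+w];cv2.imwrite(f"pics/{n}9.png",cv2.resize(f,None,fx=k,fy=k,interpolation=2)[:,:,::-1])
E
```

```text
7.15 [0.5254 0.1903 0.0988] x yaw -87.69 ydown [-8.e-04 -4.e-04 -1.e+00] [-0.06 -0.07 -0.18] 0.21912813526564143 0.5029126487396369
```

View pics/w9.png

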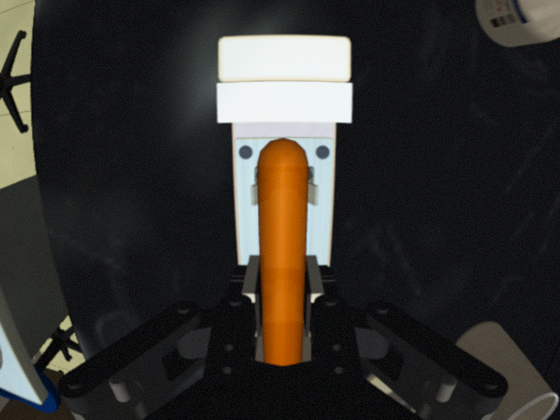

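View pics/side9.png

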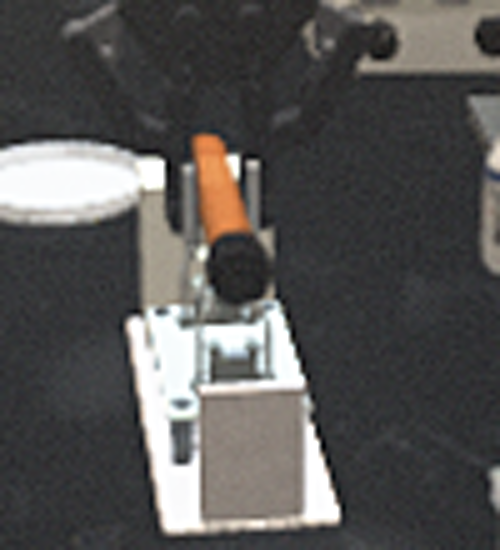

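View pics/top9.png

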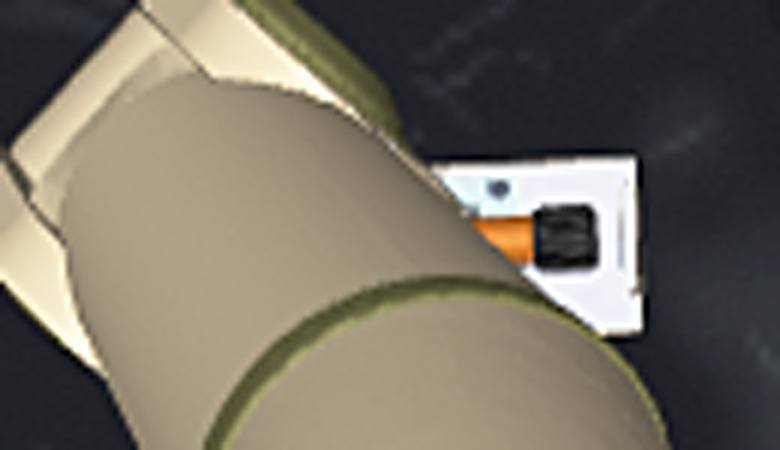

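Request:
{"api": "step_arm", "payload": {
  "series": [
    [0,0.01,0.0005,0,0,0,0.01],
    [0,0.02,0.0005,0,0,0,0.01],
    [0,0.026,0.0005,0,0,0,0.01],
    [0,0.029,0.0005,0,0,0,0.01],
    [0,0.031,0.0005,0,0,0,0.01]
  ]
}}

```text
time: 7.92
position: [0.5262, 0.1907, 0.0692]
orientation: [-1.228, 1.179, -1.179]
ft_force: [0.1, 0.0, -0.8]
grip_width: 0.219
```

```bash
python3 w.py w10
```

```text
7.925 [0.5262 0.1907 0.0692] x yaw -87.67 ydown [ 1.e-04  1.e-04 -1.e+00] [ 0.1   0.01 -0.77] 0.2188908530887185 0.03415144514514329
```

View pics/w10.png

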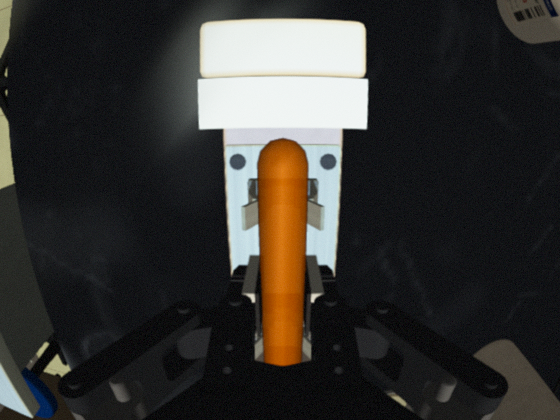

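Request:
{"api": "step_arm", "payload": {
  "series": [
    [0.001,0.001,0,0,0,0,0.01],
    [0.001,0.002,0,0,0,0,0.01],
    [0.001,0.003,0,0,0,0,0.01],
    [0.001,0.004,0,0,0,0,0.01],
    [0.001,0.005,0,0,0,0,0.01]
  ]
}}

```text
time: 8.6
position: [0.5264, 0.1896, 0.0644]
orientation: [-1.228, 1.179, -1.18]
ft_force: [-0.5, -0.8, 4.2]
grip_width: 0.221
```

Request:
{"api": "step_arm", "payload": {
  "series": [
    [0,0.001,0,0,0,0,0.01],
    [0,0.002,0,0,0,0,0.01],
    [0,0.003,0,0,0,0,0.01],
    [0,0.004,0,0,0,0,0.01],
    [0,0.004,0,0,0,0,0.01]
  ]
}}

```text
time: 9.22
position: [0.5263, 0.1896, 0.0604]
orientation: [-1.228, 1.179, -1.18]
ft_force: [-0.3, -2.3, 6.7]
grip_width: 0.227
```

Request:
{"api": "step_arm", "payload": {
  "series": [
    [0,0.001,0,0,0,0,0.01],
    [0,0.002,0,0,0,0,0.01],
    [0,0.003,0,0,0,0,0.01],
    [0,0.003,0,0,0,0,0.01],
    [0,0.003,0,0,0,0,0.01]
  ]
}}

```text
time: 9.85
position: [0.5264, 0.1897, 0.0576]
orientation: [-1.228, 1.179, -1.18]
ft_force: [0.5, -0.9, 9.3]
grip_width: 0.222
```

```bash
python3 w.py w11
```

```text
9.85 [0.5264 0.1897 0.0576] x yaw -87.68 ydown [ 6.e-04  1.e-04 -1.e+00] [ 0.54 -0.87  9.29] 0.22164329015356352 0.001321005244779349
```

View pics/w11.png

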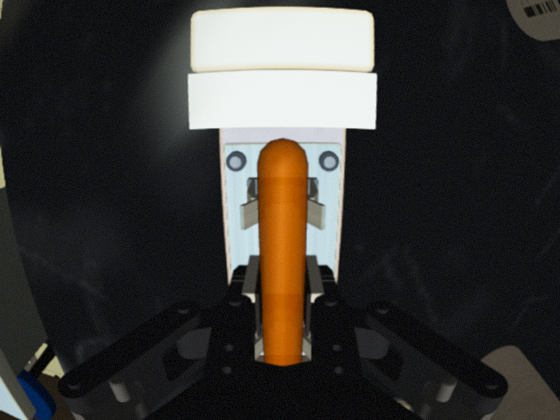

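Request:
{"api": "step_arm", "payload": {
  "series": [
    [0,0.001,0,0,0,0,0.01],
    [0,0.0015,0,0,0,0,0.01],
    [0,0.002,0,0,0,0,0.01],
    [0,0.002,0,0,0,0,0.01],
    [0,0.002,0,0,0,0,0.01]
  ]
}}

```text
time: 10.52
position: [0.5265, 0.1897, 0.0557]
orientation: [-1.227, 1.179, -1.18]
ft_force: [-1.0, -1.8, 10.0]
grip_width: 0.218
```

Request:
{"api": "step_arm", "payload": {
  "series": [
    [0,0.0005,0,0,0,0,0.01],
    [0,0.001,0,0,0,0,0.01],
    [0,0.0015,0,0,0,0,0.01],
    [0,0.0015,0,0,0,0,0.01],
    [0,0.0015,0,0,0,0,0.01]
  ]
}}

```text
time: 11.15
position: [0.5265, 0.1898, 0.0543]
orientation: [-1.227, 1.179, -1.18]
ft_force: [-0.9, -1.3, 11.5]
grip_width: 0.222
```

Request:
{"api": "step_arm", "payload": {
  "series": [
    [0,0.0005,0,0,0,0,0.01],
    [0,0.001,0,0,0,0,0.01],
    [0,0.0015,0,0,0,0,0.01],
    [0,0.0015,0,0,0,0,0.01],
    [0,0.0015,0,0,0,0,0.01]
  ]
}}

```text
time: 11.78
position: [0.5265, 0.1898, 0.0529]
orientation: [-1.227, 1.179, -1.18]
ft_force: [-0.6, -2.4, 11.7]
grip_width: 0.219
```

Request:
{"api": "step_arm", "payload": {
  "series": [
    [0,0.0005,0,0,0,0,0.01],
    [0,0.001,0,0,0,0,0.01],
    [0,0.0015,0,0,0,0,0.01],
    [0,0.0015,0,0,0,0,0.01],
    [0,0.0015,0,0,0,0,0.01]
  ]
}}

```text
time: 12.4
position: [0.5265, 0.1899, 0.0514]
orientation: [-1.227, 1.179, -1.179]
ft_force: [-1.7, -1.5, 12.0]
grip_width: 0.218
```

Request:
{"api": "step_arm", "payload": {
  "series": [
    [0,0.0005,0,0,0,0,0.01],
    [0,0.001,0,0,0,0,0.01],
    [0,0.001,0,0,0,0,0.01],
    [0,0.001,0,0,0,0,0.01],
    [0,0.001,0,0,0,0,0.01]
  ]
}}

```text
time: 13.02
position: [0.5266, 0.19, 0.0505]
orientation: [-1.227, 1.179, -1.179]
ft_force: [-0.7, -1.9, 13.6]
grip_width: 0.221
```

```bash
python3 w.py w12;python3 - <<'E'
from bench import robot
import cv2
f=robot.grab_frame("side")["frame"][130:240,225:325];cv2.imwrite(f"pics/side12.png",cv2.resize(f,None,fx=5,fy=5,interpolation=2)[:,:,::-1])
E
```

```text
13.025 [0.5266 0.19   0.0505] x yaw -87.67 ydown [ 1.3e-03  6.0e-04 -1.0e+00] [-0.66 -1.86 13.6 ] 0.2209140676516251 0.0017534325421554805
```

View pics/w12.png

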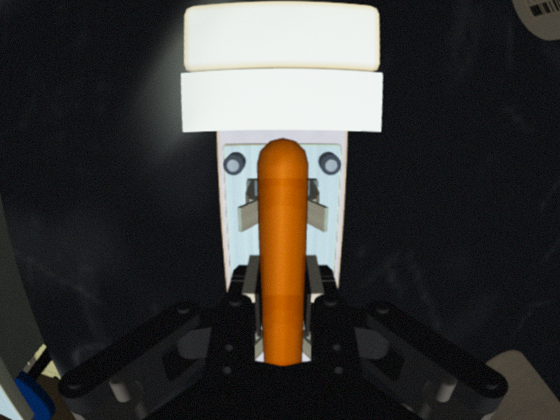

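View pics/side12.png

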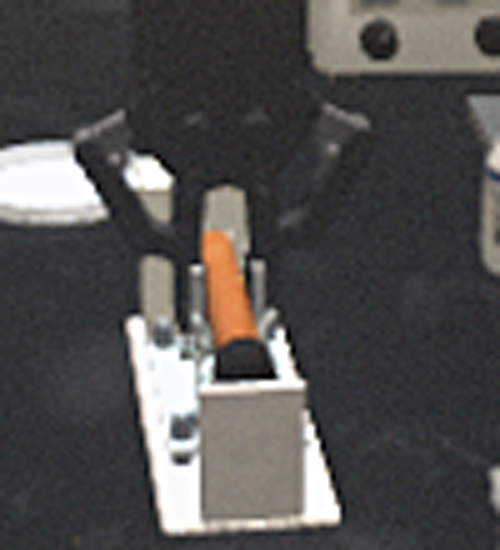

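Request:
{"api": "step_arm", "payload": {
  "series": [
    [0,0.0005,0,0,0,0,0.01],
    [0,0.001,0,0,0,0,0.01],
    [0,0.001,0,0,0,0,0.01],
    [0,0.001,0,0,0,0,0.01],
    [0,0.001,0,0,0,0,0.01]
  ]
}}

```text
time: 13.75
position: [0.5266, 0.1901, 0.0495]
orientation: [-1.227, 1.179, -1.179]
ft_force: [-0.7, -1.9, 14.2]
grip_width: 0.223
```

Request:
{"api": "step_arm", "payload": {
  "series": [
    [0,0.0005,0,0,0,0,0.01],
    [0,0.001,0,0,0,0,0.01],
    [0,0.001,0,0,0,0,0.01],
    [0,0.001,0,0,0,0,0.01],
    [0,0.001,0,0,0,0,0.01]
  ]
}}

```text
time: 14.38
position: [0.5266, 0.1902, 0.0486]
orientation: [-1.227, 1.178, -1.179]
ft_force: [-0.5, -0.6, 13.7]
grip_width: 0.216
```

Request:
{"api": "step_arm", "payload": {
  "series": [
    [0,0.0005,0,0,0,0,0.01],
    [0,0.001,0,0,0,0,0.01],
    [0,0.001,0,0,0,0,0.01],
    [0,0.001,0,0,0,0,0.01],
    [0,0.001,0,0,0,0,0.01]
  ]
}}

```text
time: 15.0
position: [0.5263, 0.1902, 0.0468]
orientation: [-1.227, 1.179, -1.179]
ft_force: [0.4, 1.8, 5.5]
grip_width: 0.218
```

```bash
python3 w.py w13;python3 - <<'E'
from bench import robot
import cv2
f=robot.grab_frame("side")["frame"][130:240,225:325];cv2.imwrite(f"pics/side13.png",cv2.resize(f,None,fx=5,fy=5,interpolation=2)[:,:,::-1])
E
```

```text
15.0 [0.5263 0.1902 0.0468] x yaw -87.66 ydown [ 3.e-04  7.e-04 -1.e+00] [0.41 1.83 5.51] 0.2177849161438223 0.0019703264974238466
```

View pics/w13.png

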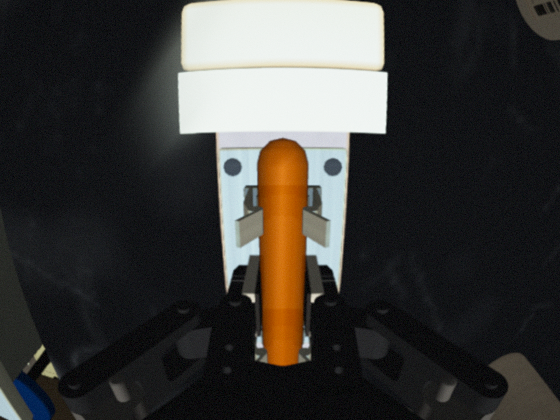

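View pics/side13.png

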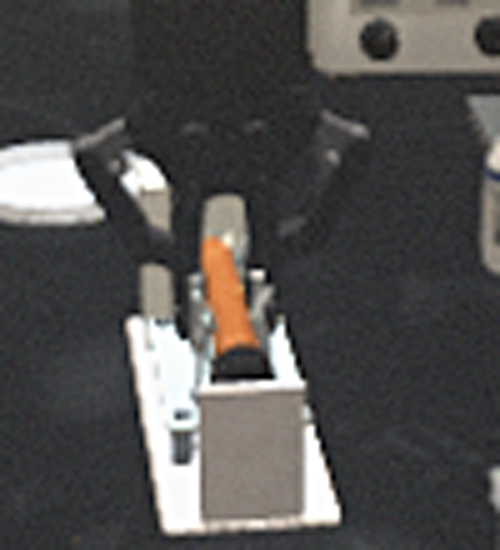

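The force dropped from 13.7 to 5.5 N, the screws are flush again and the lips wrap the tube, so the clips have snapped. I'll ease up so the plate returns to the top.

Request:
{"api": "step_arm", "payload": {
  "series": [
    [0,-0.001,0,0,0,0,0.01],
    [0,-0.002,0,0,0,0,0.01],
    [0,-0.003,0,0,0,0,0.01],
    [0,-0.004,0,0,0,0,0.01],
    [0,-0.005,0,0,0,0,0.01]
  ]
}}

```text
time: 15.72
position: [0.5263, 0.1895, 0.0517]
orientation: [-1.228, 1.179, -1.18]
ft_force: [1.3, 1.6, 1.4]
grip_width: 0.217
```

```bash
python3 w.py w14
```

```text
15.725 [0.5263 0.1895 0.0517] x yaw -87.69 ydown [-0.e+00 -2.e-04 -1.e+00] [1.29 1.6  1.44] 0.21747525395565748 0.01483231393087802
```

View pics/w14.png

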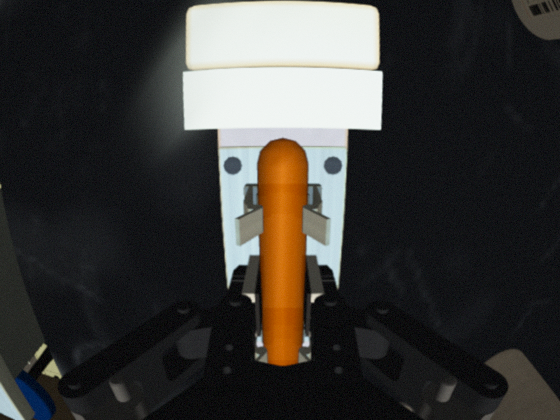

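Request:
{"api": "step_arm", "payload": {
  "series": [
    [0,0,0,0,0,0,0.045],
    [0,0,0,0,0,0,0.045],
    [0.004,0,0,0,0,0,0.045],
    [0.01,0,0,0,0,0,0.045],
    [0.014,0,0,0,0,0,0.045]
  ]
}}

```text
time: 16.4
position: [0.5267, 0.1748, 0.0517]
orientation: [-1.228, 1.18, -1.18]
ft_force: [-0.1, 0.9, -0.4]
grip_width: 0.527
```

```bash
python3 w.py w15
```

```text
16.4 [0.5267 0.1748 0.0517] x yaw -87.71 ydown [-3.e-04 -4.e-04 -1.e+00] [-0.1   0.85 -0.39] 0.5270548732517675 0.054046308241361446
```

View pics/w15.png

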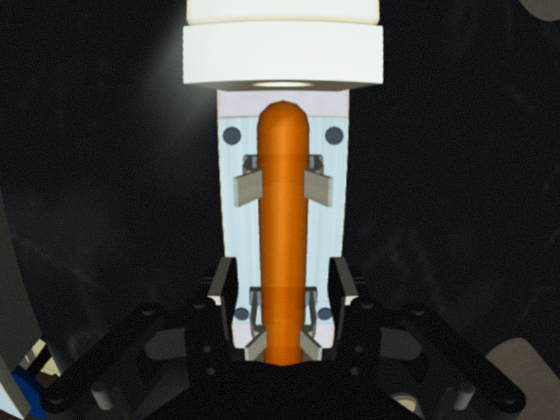

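Request:
{"api": "step_arm", "payload": {
  "series": [
    [0,0,0,0,0,0,0.03],
    [0,0,0,0,0,0,0.02],
    [0,0,0,0,0,0,0.01],
    [0,0,0,0,0,0,0.01],
    [0,0,0,0,0,0,0.01]
  ],
  "newtons": 25
}}

```text
time: 17.08
position: [0.5269, 0.1758, 0.0518]
orientation: [-1.228, 1.179, -1.179]
ft_force: [0.3, 0.6, 0.2]
grip_width: 0.226
```

```bash
python3 w.py w16
```

```text
17.075 [0.5269 0.1758 0.0518] x yaw -87.67 ydown [ 2.e-04  1.e-04 -1.e+00] [0.32 0.6  0.21] 0.22609011697249537 0.0013285981329745834
```

View pics/w16.png

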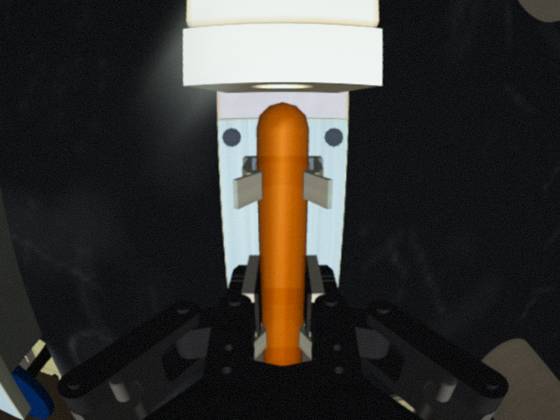

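Request:
{"api": "step_arm", "payload": {
  "series": [
    [-0.002,0,0,0,0,0,0.01],
    [-0.004,0,0,0,0,0,0.01],
    [-0.006,0,0,0,0,0,0.01],
    [-0.008,0,0,0,0,0,0.01],
    [-0.01,0,0,0,0,0,0.01]
  ]
}}

```text
time: 17.75
position: [0.5264, 0.1858, 0.0518]
orientation: [-1.228, 1.179, -1.179]
ft_force: [1.1, -1.4, -0.5]
grip_width: 0.22
```

```bash
python3 w.py w17
```

```text
17.75 [0.5264 0.1858 0.0518] x yaw -87.68 ydown [ 0. -0. -1.] [ 1.1  -1.35 -0.45] 0.21981906541747342 0.027118110760575683
```

View pics/w17.png

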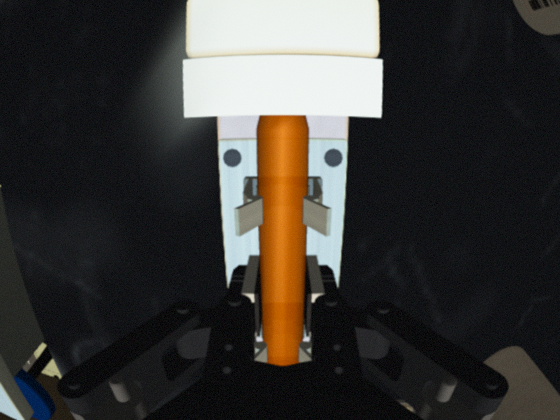

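The tube is sliding freely and its tip is entering the port mouth. I'll continue.

Request:
{"api": "step_arm", "payload": {
  "series": [
    [-0.002,0,0,0,0,0,0.01],
    [-0.004,0,0,0,0,0,0.01],
    [-0.006,0,0,0,0,0,0.01],
    [-0.008,0,0,0,0,0,0.01],
    [-0.01,0,0,0,0,0,0.01]
  ]
}}

```text
time: 18.42
position: [0.526, 0.1958, 0.0518]
orientation: [-1.228, 1.179, -1.179]
ft_force: [1.7, -2.1, 0.4]
grip_width: 0.218
```

Request:
{"api": "step_arm", "payload": {
  "series": [
    [-0.0005,0,0,0,0,0,0.01],
    [-0.001,0,0,0,0,0,0.01],
    [-0.0015,0,0,0,0,0,0.01],
    [-0.0015,0,0,0,0,0,0.01],
    [-0.0015,0,0,0,0,0,0.01]
  ]
}}

```text
time: 19.05
position: [0.5259, 0.1972, 0.0518]
orientation: [-1.228, 1.179, -1.179]
ft_force: [1.5, -1.6, 1.2]
grip_width: 0.221
```

Request:
{"api": "step_arm", "payload": {
  "series": [
    [-0.0005,0,0,0,0,0,0.01],
    [-0.001,0,0,0,0,0,0.01],
    [-0.0015,0,0,0,0,0,0.01],
    [-0.0015,0,0,0,0,0,0.01],
    [-0.0015,0,0,0,0,0,0.01]
  ]
}}

```text
time: 19.68
position: [0.5258, 0.1987, 0.0518]
orientation: [-1.228, 1.179, -1.179]
ft_force: [1.8, -1.5, 0.5]
grip_width: 0.225
```

Request:
{"api": "step_arm", "payload": {
  "series": [
    [-0.0005,0,0,0,0,0,0.01],
    [-0.001,0,0,0,0,0,0.01],
    [-0.001,0,0,0,0,0,0.01],
    [-0.001,0,0,0,0,0,0.01],
    [-0.001,0,0,0,0,0,0.01]
  ]
}}

```text
time: 20.3
position: [0.5258, 0.1997, 0.0517]
orientation: [-1.228, 1.179, -1.179]
ft_force: [2.3, -1.3, 1.6]
grip_width: 0.224
```

Request:
{"api": "step_arm", "payload": {
  "series": [
    [-0.0005,0,0,0,0,0,0.01],
    [-0.001,0,0,0,0,0,0.01],
    [-0.001,0,0,0,0,0,0.01],
    [-0.001,0,0,0,0,0,0.01],
    [-0.001,0,0,0,0,0,0.01]
  ]
}}

```text
time: 20.92
position: [0.5257, 0.2, 0.0517]
orientation: [-1.229, 1.179, -1.18]
ft_force: [2.2, -4.5, 1.6]
grip_width: 0.223
```

Request:
{"api": "step_arm", "payload": {
  "series": [
    [-0.0005,0,0,0,0,0,0.01],
    [-0.001,0,0,0,0,0,0.01],
    [-0.001,0,0,0,0,0,0.01],
    [-0.001,0,0,0,0,0,0.01],
    [-0.001,0,0,0,0,0,0.01]
  ]
}}

```text
time: 21.55
position: [0.5257, 0.2001, 0.0516]
orientation: [-1.23, 1.18, -1.181]
ft_force: [3.1, -6.8, 1.7]
grip_width: 0.227
```

```bash
python3 w.py w18
```

```text
21.55 [0.5257 0.2001 0.0516] x yaw -87.75 ydown [-6.0e-04 -2.1e-03 -1.0e+00] [ 3.14 -6.76  1.74] 0.22679963153607485 0.0008117248029002898
```

View pics/w18.png

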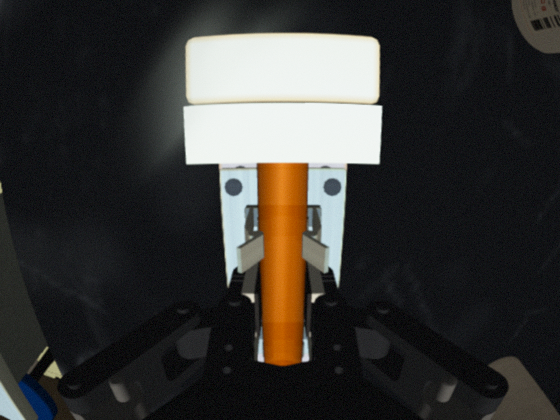

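The slide stopped at TCP y = 0.200, as predicted for home, with the axial force rising from about 1.5 to 6.8 N. I'll relax part of the push and release.

Request:
{"api": "step_arm", "payload": {
  "series": [
    [0.0005,0,0,0,0,0,0.01],
    [0.001,0,0,0,0,0,0.01],
    [0.001,0,0,0,0,0,0.045],
    [0.001,0,0,0,0,0,0.045],
    [0.001,0,0,0,0,0,0.045]
  ]
}}

```text
time: 22.22
position: [0.5254, 0.2011, 0.0517]
orientation: [-1.228, 1.179, -1.178]
ft_force: [0.1, -0.1, -0.2]
grip_width: 0.528
```

Request:
{"api": "step_arm", "payload": {
  "series": [
    [0,-0.015,0,0,0,0,0.045],
    [0,-0.04,0,0,0,0,0.045],
    [0.02,-0.08,0,0,0,0,0.045],
    [0.05,-0.12,0,0,0,0,0.045],
    [0.05,-0.12,0,0,0,0,0.045]
  ]
}}

```text
time: 22.85
position: [0.5292, 0.1486, 0.1752]
orientation: [-1.223, 1.179, -1.184]
ft_force: [0.7, 0.1, 0.1]
grip_width: 0.528
```

```bash
python3 w.py w19;python3 - <<'E'
from bench import robot
import cv2
f=robot.grab_frame("side")["frame"][130:260,225:365];cv2.imwrite(f"pics/side19.png",cv2.resize(f,None,fx=5,fy=4.6,interpolation=2)[:,:,::-1])
E
```

```text
22.85 [0.5292 0.1486 0.1752] x yaw -87.89 ydown [ 5.e-03  2.e-04 -1.e+00] [0.69 0.15 0.1 ] 0.5276089575874835 0.05353250823895788
```

View pics/w19.png

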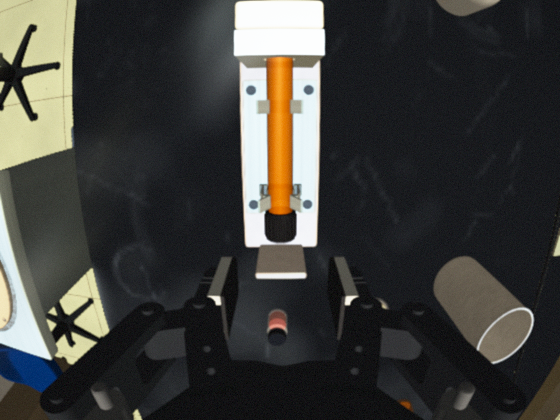

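View pics/side19.png

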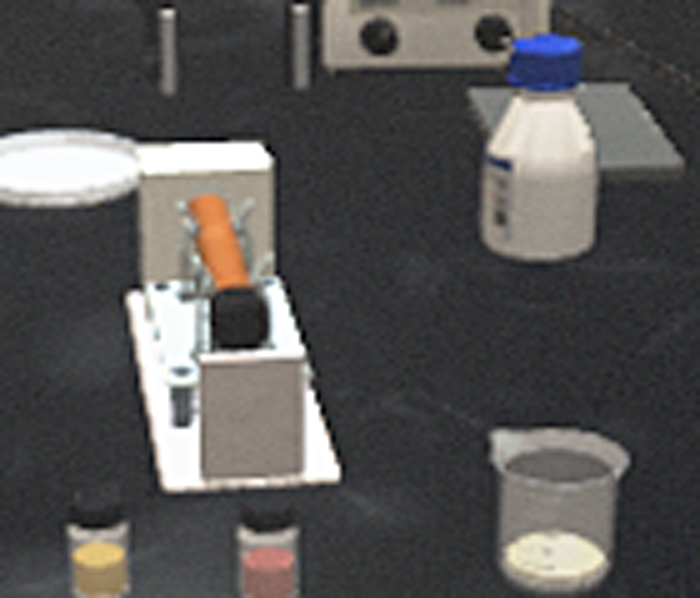

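```bash
python3 - <<'E'
from h import *
import pickle
s,f=pickle.load(open("w19.pkl","rb"));W=wT(s,f)
hsv=cv2.cvtColor(f["frame"],cv2.COLOR_RGB2HSV);m=cv2.inRange(hsv,(4,130,60),(22,255,255))
r=np.where(m[40:250,281]>0)[0]+40;print(r[0],r[-1])
print("boundary z.073",plane(*ray(f,281,r[-1]+.7,W),.073).round(4),"cap end(z.063) ",plane(*ray(f,281,242,W),.063).round(4),"exp y .144/.120")
P=[plane(*ray(f,*q,W),.035).round(4) for q in((251,90),(308.5,90),(253,204.5),(308,204.5))];print(P,np.mean(P,0))
q=plane(*ray(f,280,58,W),.089);print("housing edge y z.089 (mouth=seat+72)",plane(*ray(f,280,55.5,W),.089).round(4))
E
```

```text
57 214
boundary z.073 [0.5287 0.1434 0.073 ] cap end(z.063)  [0.5296 0.1156 0.063 ] exp y .144/.120
[array([0.5003, 0.2388, 0.035 ]), array([0.5481, 0.2404, 0.035 ]), array([0.5038, 0.1386, 0.035 ]), array([0.5529, 0.1404, 0.035 ])] [0.526275 0.18955  0.035   ]
housing edge y z.089 (mouth=seat+72) [0.5239 0.2608 0.089 ]
```

```bash
python3 -c "
from bench import robot
print(robot.job_done())"
```

```text
the job is handed in; nothing more can be done
None
```

The amber tube is in both clips of the reader with its round end home in the port. I let go, moved the arm clear and handed the job in at about 23 s.

- **Pressing down:** I gripped the tube about 14 mm towards its round end and laid it on the clip lips roughly midway between fence and port. I pressed in steps of at most a few millimetres. The force rose to about 14 N, then dropped to 5.5 N as the clips snapped, close to the lower end of the plate's travel. I eased up until the plate was back at the top, and the picture showed both clips around the tube.
- **Sliding home:** I re-gripped 14 mm further back so the fingers would clear the far clip, using a 25 N grip. The tube slid about 24 mm with roughly 2 N of resistance. It stopped where I expected it to, with the push rising to about 7 N, and I eased off before letting go.
- **Last checks:** The edge between glass and cap is at y = 0.1434 m, against 0.1435 m expected for a tube fully home. The plate is up, the vials and beaker looked undisturbed in the last pictures, and the measured force was near zero.

**Checks that disagreed:**
- **Cap end:** its outline read about 4 mm beyond the expected spot. I put that down to seeing the lower rim of the cap at an angle and relied on the glass edge instead.
- **Tube height:** the two-view heights scattered by more than 1 cm, so I used the stated 32 mm. The grasp and the contact heights fitted it.

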